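Fit the clean filter in the dust extractor

ROBOT

A 6-joint arm with a two-finger parallel gripper is mounted at the origin on a cart in front of the work surface, level with it; the furniture and walls round the work are solid. World frame = base frame: x ahead of the robot, y to its left, z up, the work surface at z = 0. Lengths are in m, angles in rad, forces in N, time in s.
With the tool pointing down it reaches from about 0.3 to 0.775 m from the base axis. Payload 14.6 kg.
Tool frame: the origin (TCP) lies at the very end of the fingers, on their centre line; the grasp point (between the pads) lies 19 mm behind it; y points along the fingers, z is the direction in which the jaws open and shut, and the axes are right-handed (so a half turn about y gives the same grasp; the last joint's range is limited). The gripper opens to 94 mm and grips with 3 to 60 N. Pads are 16 mm wide; open, the fingers measure 119 mm over their backs; the gripper's body (75 mm by 177 mm) begins 78 mm behind the grasp point.
Start: joints at [1.261, 0.3, 1.521, -0, 1.321, -0.067], TCP at [0.132, 0.534, 0.205] pointing down, gripper open.
Joint ranges: [-3.03, 3.03], [-0.79, 2.21], [0.23, 2.52], [-1.04, 4.18], [0, 3.07], [-2.55, 2.55]. Speed limits (rad/s): [2.22, 2.22, 2.57, 3.14, 3.14, 3.14].

INTERFACE

Orientations are given as [roll, pitch, yaw] about the fixed x, y, z axes, in that order (R = Rz(yaw) Ry(pitch) Rx(roll)).
In Python, from station import get_obs, camera, hand_in, masks_of gives the robot as it stands.
- The arm moves only by the shell command python3 -m jog 'ROWS' [FORCE]. ROWS is text: rows parted by semicolons, each of 7 numbers parted by spaces: the shift along the world's x, y, z in mm, then the turn, a rotation vector about the world's x, y, z in degrees, then the closure, from 0 (fully open) to 1 (shut). A call has 1 to 10 rows; each row is the pose to reach, as a shift and turn from the pose measured when the call began; what a row does not reach only later rows make up. A row lasts 1/12 s, in which the tool goes at most 41.7 mm and 7.16 degrees, less where a joint would pass 70% of its speed; a pose out of reach is approached as far as the arm can. A call with a gripper value outside its range is refused whole. The fingers move at their own pace and stop on an object; FORCE is the grip in N (left out, the last holds). Time passes only in rows, so rows that repeat a pose let the fingers close. It gives the time, the measured TCP pose, the force and the opening at its end, in the units of the state.
- get_obs(): the state, without advancing time (a new reading comes with each control period).
- camera(name): name is "scene" or "top"; returns a dict with "img" (480x640x3 uint8, red, green, blue), "range_z" (480x640 float32, m along the optical axis (not along the pixel's ray), 0 where there is no reading), "fx", "fy", "cx", "cy" (pixels), "rvec" (rotation vector, rad) and "tvec" (3), from world to camera coordinates, as OpenCV has them. Camera axes: x right, y down, z forward; pixel columns grow to the right and rows downward; lengths in m; the calibration is good to about 2 mm. A picture is of the moment at which its call begins.
- hand_in(): hands the job in, once; it reports no verdict.
Trained networks look in the newest picture that a camera, given by its name, has taken for a name from the list of things; names that differ only in an ending like _2 or _b are one class to them, and where a whole thing is asked for, a point or a joint stands for the part that bears it (a point fixed in the world has none). Each returns a list of dicts, best first, with "conf" (0 to 1); they miss things now and then, are a little off and sometimes report something else, mostly with a low value. They report only what shows in the picture. A call takes as long as a camera call.
- masks_of(thing, camera): "mask" (480x640 bool, what is visible of it) and "extent" ([left, top, right, bottom] in pixels, round what is visible of it).
The state is a dict: "time_s": time; "qpos": joint angles; "joint_vel": joint speeds; "tau": joint torques, N m; "ee_pos": TCP position; "eef_rot": TCP orientation; "force": force on the tool from outside, world axes, zero at the start; "moment": the same for the moment, N m; "grip_width": finger opening in m.
Only numpy, scipy, OpenCV 4.12 (cv2) and the standard library are available. Lean on these libraries where they do the work, as an engineer would, in place of code of your own. Each camera call takes 0.05 s, during which the arm holds its last target.

TASK

The bench dust extractor stands open. Fit the clean filter, the one with white pleats: hook its yellow tongue under the extractor's yellow lip with the other end still raised, then swing it down until it lies flat and fully seated in the pocket, and let go. Leave the clogged brown filter where it lies.

Things in the scene. Friction and masses are not known exactly. Their poses are not given: they have to be found in the camera images.
- seat (a point): Centre of the pocket floor in the dust extractor's intake box (grey, fixed on the bench, dark grille), 40 mm above the bench. x points from the lip side to the far (hose) side, y to the left along the lip, z up. Pocket 111 mm long in x, 112 mm wide in y. Far wall (inner face at x = +55.5 mm) and side walls stand 10 mm above the floor; the wall at the -x end carries the lip.
- lip (a point): Middle of the free edge of the yellow lip, on its underside, 20 mm above the pocket floor; axes as the seat's. The lip is 4 mm thick and reaches 18 mm over the pocket from the -x wall, so this edge is at x = -37.5 mm in the seat's frame. Lip edge to far wall is 93 mm: too short for the 99 mm filter to go straight down.
- clean_grip (a point): Grip point on the clean filter (white pleats, grey frame, loose, 0.11 to 0.23 kg, starts flat on the bench): on its handle, a black upright fin 12 mm thick in x, 56 mm long in y, top 62 mm above the underside. This point is 48 mm above the underside. -x points to the tongue, z up. Tongue end 57.5 mm towards -x, other end 41.5 mm towards +x; frame 96 mm wide, 14 mm thick.
- clean_tongue (a point): Middle of the lower edge of the end of the clean filter's yellow tongue, on the underside; axes as the clean filter's. The tongue is at the filter's -x end, 20 mm long, 84 mm wide, 6 mm thick, level with the underside. Seated, it lies on the pocket floor under the lip.
- clogged_grip (a point): The same grip point on the clogged filter, which has the same shape and yellow tongue but dark brown pleats. It stays where it is.

How it is judged:
On the way:
1. the clean filter's tongue is under the lip with its other end still raised (x of clean_tongue in the frame of seat between -0.06 and -0.04 m and z of clean_tongue in the frame of seat between -0.004 and 0.016 m and angle between clean_grip's own z axis and vertical above 0.08 rad and y of clean_tongue in the frame of seat between -0.02 and 0.02 m), for 0.1 s.
At the end, for the whole second after the job is handed in: The clean filter lies flat in the pocket (within 4 degrees, not more than 5 mm above the floor, turned less than 10 degrees, within 15 mm sideways), its tongue at least 3.5 mm under the lip, and the clogged filter is within 30 mm of where it began (x of clean_tongue in the frame of seat below -0.041 m and z of clean_tongue in the frame of seat below 0.005 m and z of clean_grip in the frame of seat below 0.053 m and y of clean_grip in the frame of seat between -0.015 and 0.015 m and angle between clean_grip's own z axis and vertical below 0.07 rad and angle between the x axis of clean_grip and the x axis of seat, either way round below 0.175 rad and distance of clogged_grip from where it was at the start of the episode below 0.03 m); the robot touches nothing.
It also fails if it takes over 35 s, if anything falls off the work surface, if the arm or the gripper's body presses on something with over 40 N, if the wrist force passes 120 N, or if a joint passes its speed limit or range.

## Working session

There is one attempt and no reset: what is moved stays moved. The work goes in short steps, Python scripts to look and compute and a shell command to move; the robot and the scene stay as the last step left them, time stands still between calls to the robot, and variables do not carry over. Pictures are saved under pics/ and viewed, and the job is handed in when it is done.

```bash
mkdir -p pics; ls; python3 - <<'E'
from station import get_obs,camera,masks_of
import cv2,numpy as np
print(get_obs())
for n in ("scene","top"):
    c=camera(n); cv2.imwrite(f"pics/{n}0.png",c["img"][:,:,::-1])
    np.savez(f"pics/{n}0.npz",**c)
    for t in("clean_grip","clogged_grip","clean_tongue","lip","seat"):
        print(n,t,[(round(m["conf"],2),m["extent"],int(m["mask"].sum())) for m in masks_of(t,n)])
E
```

```text
pics
{'time_s': 0.0, 'qpos': array([ 1.26140931e+00,  3.00480866e-01,  1.52157506e+00, -4.02570903e-07,
        1.32070613e+00, -6.65918065e-02]), 'joint_vel': array([ 6.61913669e-05, -2.28657499e-04,  1.18477118e-03,  6.95174131e-04,
       -9.83797007e-05, -3.00808429e-04]), 'tau': array([ 4.06135705e-04, -5.31802511e+01, -3.52748930e+01,  7.08709401e-02,
        2.43473472e-02, -9.91144498e-05]), 'ee_pos': array([0.13214772, 0.53361816, 0.20488353]), 'eef_rot': array([-1.57196316e+00,  7.74258402e-05, -2.42795160e-01]), 'force': array([ 0.73754945, -0.79821993,  1.09465443]), 'moment': array([0.01199318, 0.00378983, 0.03210287]), 'grip_width': 0.09401113895868644}
scene clean_grip [(0.86, [377.3, 277.3, 447.5, 337.1], 2451)]
scene clogged_grip []
scene clean_tongue [(0.68, [383.2, 278.4, 450.7, 341.3], 2487)]
scene lip [(0.69, [235.8, 187.7, 324.9, 250.0], 3625)]
scene seat [(0.96, [238.6, 184.4, 327.1, 250.9], 3597)]
top clean_grip [(0.86, [408.5, 176.9, 471.5, 238.4], 3401)]
top clogged_grip [(0.7, [325.7, 224.7, 384.3, 284.0], 3432)]
top clean_tongue [(0.59, [413.3, 178.4, 474.2, 239.7], 3377)]
top lip [(0.86, [154.1, 122.9, 250.7, 241.9], 8994)]
top seat [(0.58, [152.1, 124.5, 253.6, 237.9], 8933)]
```

View pics/scene0.png

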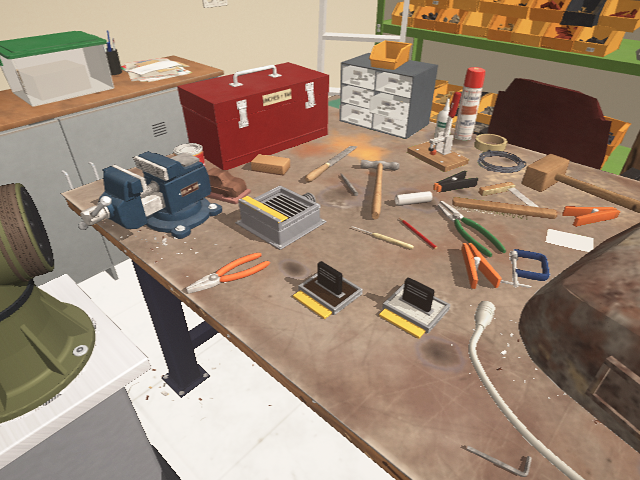

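View pics/top0.png

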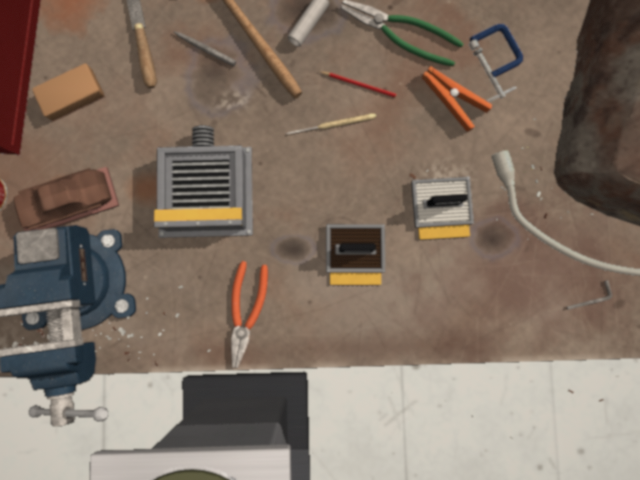

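The clean filter (white pleats) is at about (412,305) in the scene view and (443,205) in the top view. The clogged one is at (355,250) top, and the extractor is at (203,190) top with its lip at the near side. Next I measure them with depth.

```bash
cat > h.py <<'E'
import numpy as np,cv2
from station import *
def cloud(c):
    R,_=cv2.Rodrigues(np.array(c["rvec"],float)); t=np.array(c["tvec"],float).ravel()
    v,u=np.mgrid[0:480,0:640]; z=np.array(c["range_z"],float)
    P=np.stack([(u-c["cx"])/c["fx"]*z,(v-c["cy"])/c["fy"]*z,z],-1)
    W=(P-t)@R; W[z<=0]=np.nan
    return W
def proj(c,P):
    R,_=cv2.Rodrigues(np.array(c["rvec"],float))
    p=np.array(P).reshape(-1,3)@R.T+np.array(c["tvec"]).ravel()
    return np.c_[p[:,0]/p[:,2]*c["fx"]+c["cx"],p[:,1]/p[:,2]*c["fy"]+c["cy"]]
def yellow(c):
    h=cv2.cvtColor(c["img"],cv2.COLOR_RGB2HSV)
    return (h[...,0]>18)&(h[...,0]<32)&(h[...,1]>140)&(h[...,2]>120)
def rect(P):
    (cx,cy),(w,h),a=cv2.minAreaRect((P[:,:2]*1000).astype(np.float32)); return np.round([cx,cy,w,h,a],1)
E
python3 - <<'E'
from h import *
for n in("top","scene"):
    c=dict(np.load(f"pics/{n}0.npz")); W=cloud(c)
    R,_=cv2.Rodrigues(c["rvec"]); print(n,"cam at",-R.T@c["tvec"].ravel(), c["fx"])
    k,l,s,_=cv2.connectedComponentsWithStats(yellow(c).astype(np.uint8))
    for i in range(1,k):
        if s[i,4]<150: continue
        P=W[l==i];P=P[~np.isnan(P).any(1)]
        zz=np.median(P[:,2]);P=P[abs(P[:,2]-zz)<.008]
        print(s[i],"z",zz.round(4),"rect",rect(P),np.median(P,0).round(4))
c=dict(np.load("pics/top0.npz"));W=cloud(c)
for nm,b in(("clean",(405,170,480,245)),("clog",(318,218,392,292)),("box",(145,118,262,245))):
    x0,y0,x1,y1=b; Q=W[y0:y1,x0:x1].reshape(-1,3);Q=Q[~np.isnan(Q).any(1)]
    print(nm,np.histogram(Q[:,2],bins=np.arange(-.005,.08,.005)))
    for lo,hi in((.009,.02),(.05,.075),(.044,.056),(.035,.044)):
        S=Q[(Q[:,2]>lo)&(Q[:,2]<hi)]
        if len(S)>20: print(lo,hi,len(S),rect(S),np.median(S,0).round(4))
E
```

```text
top cam at [ 0.39647282 -0.20776723  0.92274918] 558.3231851057774
[154 208  88  13 902] z 0.0623 rect [ 5.235e+02 -2.940e+01  1.670e+01  1.347e+02  1.000e-01] [ 0.5234 -0.0298  0.0623]
[419 225  51  14 581] z 0.0047 rect [ 491.  -426.3   19.4   85.5    1.4] [ 0.4909 -0.426   0.0047]
[330 273  51  12 606] z 0.0047 rect [ 418.  -276.    82.4   18.2   88.3] [ 0.418  -0.2759  0.0047]
scene cam at [ 4.50114146e-04 -6.81113809e-01  5.71434038e-01] 433.7851443837636
[242 196  46  26 249] z 0.0643 rect [523.4 -30.1 136.2  19.1  89.2] [ 0.5228 -0.0363  0.0644]
[293 290  39  29 389] z 0.0063 rect [ 417.1 -275.8   83.9   22.2   87.7] [ 0.4165 -0.2792  0.0063]
[379 309  46  30 452] z 0.0063 rect [ 490.4 -425.2   21.7   82.9    1.4] [ 0.4893 -0.4269  0.0063]
clean (array([1590,  951, 1221, 1336,   75,   21,   16,   19,   16,   19,   21,
         20,  130,  150,    0,    0]), array([-0.005,  0.   ,  0.005,  0.01 ,  0.015,  0.02 ,  0.025,  0.03 ,
        0.035,  0.04 ,  0.045,  0.05 ,  0.055,  0.06 ,  0.065,  0.07 ,
        0.075]))
0.009 0.02 1797 [ 534.2 -423.8   91.5   97.     2. ] [ 0.5339 -0.
[... 632 characters left out ...]
    54.6   13.    88.1] [ 0.4651 -0.2763  0.0599]
0.044 0.056 51 [ 465.8 -275.7   53.7   13.    88.4] [ 0.4603 -0.2756  0.0545]
box (array([4893, 1871,  120,   56,   73,   86,  139,  309, 3308,  831, 1238,
        193,  111, 1373,  107,    0]), array([-0.005,  0.   ,  0.005,  0.01 ,  0.015,  0.02 ,  0.025,  0.03 ,
        0.035,  0.04 ,  0.045,  0.05 ,  0.055,  0.06 ,  0.065,  0.07 ,
        0.075]))
0.009 0.02 135 [588.  -33.3 129.9 167.8  89.7] [ 0.5139 -0.0832  0.0154]
0.05 0.075 1784 [568.9 -29.9 136.  129.8  89.9] [ 0.5188 -0.0299  0.0622]
0.044 0.056 1495 [569.8 -30.3 135.2 131.6  89.9] [ 0.603  -0.0341  0.0481]
0.035 0.044 4080 [588.2 -30.9 134.1 168.2  90. ] [ 0.5818 -0.0297  0.0386]
```

```bash
python3 - <<'E'
from h import *
Q=[]
for n in("top","scene"):
    W=cloud(dict(np.load(f"pics/{n}0.npz"))).reshape(-1,3);Q.append(W[~np.isnan(W).any(1)])
    q=Q[-1]
    for x in np.arange(.1,.8,.1):
        print(n,round(x,1),[ (int(1000*np.percentile(s,99.5)) if len(s:=q[(abs(q[:,0]-x)<.05)&(abs(q[:,1]-y)<.05),2])>5 else None) for y in np.arange(.6,-.6,-.1)])
# pocket profile
W=Q[0]
s=W[(abs(W[:,1]+.03)<.05)&(W[:,0]>.49)&(W[:,0]<.66)]
for x in np.arange(.495,.655,.004):
    a=s[abs(s[:,0]-x)<.002,2]; print(round(x*1000),(np.percentile(a,[10,50,90])*1000).round(0) if len(a) else None,end="; ")
print()
s=W[(abs(W[:,0]-.58)<.03)]
for y in np.arange(-.115,.06,.004):
    a=s[abs(s[:,1]-y)<.002,2]; print(round(y*1000),(np.percentile(a,[10,50,90])*1000).round(0) if len(a) else None,end="; ")
E
```

```text
top 0.1 [-790, -791, -792, -790, 1, 2, 13, 2, 1, -790, -789, -791]
top 0.2 [None, -791, -791, -791, 112, 166, -1, -3, -2, -789, -791, -790]
top 0.3 [None, None, None, 3, 156, 158, 2, 14, 2, 3, 3, 3]
top 0.4 [None, None, None, 18, 156, 155, 2, 14, 13, 14, 3, 3]
top 0.5 [None, None, None, 38, 130, 122, 65, 65, 15, 62, 62, 16]
top 0.6 [None, None, None, 56, 62, 42, 51, 51, 2, 2, 15, 30]
top 0.7 [None, None, None, 81, 30, 27, 37, 2, 26, 9, 27, 27]
scene 0.1 [None, None, None, None, 2, 12, 287, 282, 2, None, None, None]
scene 0.2 [None, -792, -793, -792, 113, 166, -694, None, None, None, None, None]
scene 0.3 [None, 2, 2, 2, 156, 155, 2, 14, 2, 3, 3, 2]
scene 0.4 [-791, 3, 0, -244, 156, 156, 2, 14, 15, 15, 3, 3]
scene 0.5 [None, 2, 74, 77, 131, 123, 66, 66, 15, 63, 63, 48]
scene 0.6 [-791, 2, 194, 195, 63, 44, 51, 51, 3, 2, 14, 31]
scene 0.7 [None, 196, 196, 196, 31, 29, 39, 3, 28, 11, 28, 28]
495 [-3.  0.  4.]; 499 [0. 3. 5.]; 503 [ 2. 22. 59.]; 507 [61. 63. 65.]; 511 [62. 63. 65.]; 515 [61. 62. 64.]; 519 [60. 62. 64.]; 523 [60. 62. 65.]; 527 [61. 62. 64.]; 531 [60. 62. 64.]; 535 [37. 39
[... 668 characters left out ...]
 44.]; -95 [45. 48. 50.]; -91 [47. 49. 50.]; -87 [47. 48. 50.]; -83 [36. 38. 40.]; -79 [36. 38. 39.]; -75 [37. 39. 41.]; -71 [37. 39. 41.]; -67 [37. 39. 41.]; -63 [37. 39. 41.]; -59 [37. 39. 41.]; -55 [37. 38. 41.]; -51 [37. 39. 41.]; -47 [36. 39. 40.]; -43 [37. 39. 40.]; -39 [37. 38. 40.]; -35 [37. 39. 41.]; -31 [37. 39. 40.]; -27 [37. 39. 41.]; -23 [36. 38. 40.]; -19 [37. 39. 41.]; -15 [37. 38. 40.]; -11 [37. 39. 41.]; -7 [37. 38. 40.]; -3 [37. 39. 41.]; 1 [37. 38. 41.]; 5 [37. 39. 41.]; 9 [37. 38. 40.]; 13 [37. 39. 41.]; 17 [36. 38. 40.]; 21 [37. 39. 40.]; 25 [36. 39. 48.]; 29 [46. 48. 50.]; 33 [47. 48. 50.]; 37 [45. 47. 50.]; 41 None; 45 None; 49 None; 53 [-4. -2.  0.]; 57 [-4. -1.  1.];
```

```bash
python3 -m jog '25 0 30 0 0 -7 0; 55 -10 55 0 0 -14 0; 85 -30 75 0 0 -21 0; 115 -55 80 0 0 -28 0; 145 -83 80 0 0 -35 0; 172 -114 80 0 0 -42 0; 197 -147 80 0 0 -49 0; 220 -180 80 0 0 -56 0; 240 -215 80 0 0 -63 0; 258 -252 80 0 0 -70 0'
```

```text
time_s: 1.43
ee_pos: [0.391, 0.2801, 0.2854]
eef_rot: [-1.571, 0.0, -1.471]
force: [1.2, -0.6, 0.0]
grip_width: 0.094
```

```bash
python3 -m jog '20 -35 0 0 0 -2 0; 40 -70 0 0 0 -4 0; 55 -108 0 0 0 -4 0; 70 -146 0 0 0 -4 0; 80 -186 0 0 0 -4 0; 90 -226 0 0 0 -4 0; 98 -266 0 0 0 -4 0; 106 -306 0 0 0 -4 0; 112 -346 0 0 0 -4 0; 118 -386 0 0 0 -4 0' && python3 -m jog '6 -40 -5 0 0 0 0; 12 -80 -10 0 0 0 0; 17 -120 -15 0 0 0 0; 22 -160 -20 0 0 0 0; 26 -199 -30 0 0 0 0; 29 -236 -45 0 0 0 0; 29 -270 -65 0 0 0 0; 29 -300 -90 0 0 0 0; 29 -316 -125 0 0 0 0; 29 -316 -125 0 0 0 0'; python3 - <<'E'
from h import *
for n in("scene","top"):
    c=camera(n); cv2.imwrite(f"pics/{n}1.png",c["img"][:,:,::-1])
o=get_obs();print(o["time_s"],o["ee_pos"],o["eef_rot"],o["force"])
E
```

```text
time_s: 2.27
ee_pos: [0.5089, -0.108, 0.2855]
eef_rot: [-1.57, -0.0, -1.54]
force: [1.2, 0.5, 0.3]
grip_width: 0.0935
time_s: 3.1
ee_pos: [0.535, -0.4254, 0.1524]
eef_rot: [-1.578, 0.007, -1.543]
force: [-0.0, 0.3, -1.2]
grip_width: 0.0942
3.2 [ 0.53750552 -0.42372732  0.15966695] [-1.5720966   0.00182539 -1.5411353 ] [-0.32824364  0.34805138  1.04548546]
```

View pics/scene1.png

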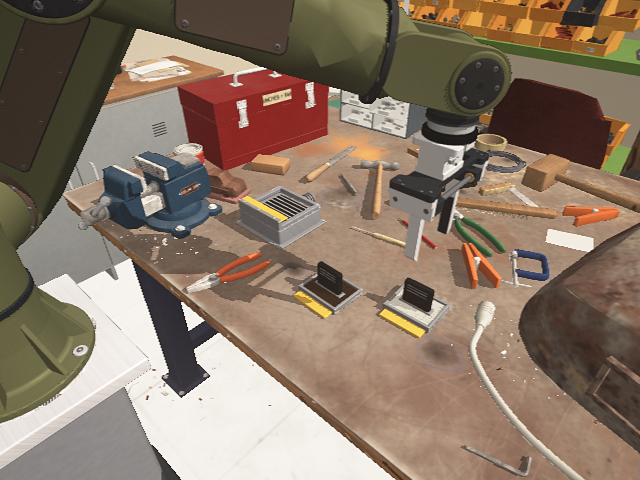

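The open gripper is above the clean filter, with finger tips near (413,255) and (447,230), and the jaws straddle the fin direction. I descend and grip.

```bash
python3 -m jog '0 1 -35 0 0 0 0; 0 1 -70 0 0 0 0; 0 1 -100 0 0 0 0; 0 1 -120 0 0 0 0; 0 1 -130 0 0 0 0; 0 1 -130 0 0 0 0; 0 1 -130 0 0 0 0' 40 && python3 -m jog '0 0 0 0 0 0 0.8; 0 0 0 0 0 0 1; 0 0 0 0 0 0 1; 0 0 0 0 0 0 1; 0 0 0 0 0 0 1; 0 0 0 0 0 0 1; 0 0 0 0 0 0 1' 40
```

```text
time_s: 3.78
ee_pos: [0.5386, -0.4228, 0.0321]
eef_rot: [-1.57, -0.0, -1.54]
force: [-0.0, -0.1, 0.5]
grip_width: 0.0935
time_s: 4.37
ee_pos: [0.5386, -0.4228, 0.0321]
eef_rot: [-1.57, 0.0, -1.54]
force: [0.4, 0.3, -0.7]
grip_width: 0.0506
```

```bash
python3 -m jog '0 0 0 0 0 0 1; 0 0 0 0 0 0 1; 0 0 0 0 0 0 1; 0 0 0 0 0 0 1; 0 0 0 0 0 0 1; 0 0 0 0 0 0 1; 0 0 0 0 0 0 1; 0 0 0 0 0 0 1; 0 0 0 0 0 0 1; 0 0 0 0 0 0 1' 40
```

```text
time_s: 5.2
ee_pos: [0.5386, -0.4228, 0.0321]
eef_rot: [-1.57, 0.0, -1.54]
force: [0.2, -0.5, 0.6]
grip_width: 0.0122
```

```bash
python3 -m jog '0 0 15 0 0 0 1; 0 0 40 0 0 0 1; 0 5 75 0 0 0 1; 0 18 105 0 0 0 1; 5 45 125 0 0 0 1; 10 80 130 0 0 -1 1; 15 118 130 0 0 -1.7 1; 20 156 130 0 0 -1.7 1; 25 194 130 0 0 -1.7 1; 30 232 130 0 0 -1.7 1' && python3 -m jog '5 35 0 0 -3 0 1; 10 70 0 0 -6 0 1; 15 102 0 0 -9 0 1; 17 128 0 0 -12 0 1; 17 147 0 0 -15 0 1; 17 157 0 0 -15 0 1; 17 161 0 0 -15 0 1; 17 161 0 0 -15 0 1; 17 161 0 0 -15 0 1'; python3 - <<'E'
from h import *
for n in("scene","top"):
    c=camera(n); cv2.imwrite(f"pics/{n}2.png",c["img"][:,:,::-1]);np.savez(f"pics/{n}2.npz",**c)
    W=cloud(c)
    k,l,s,_=cv2.connectedComponentsWithStats(yellow(c).astype(np.uint8))
    for i in range(1,k):
        if s[i,4]<60: continue
        P=W[l==i];P=P[~np.isnan(P).any(1)]
        print(n,s[i],"rect",rect(P),np.median(P,0).round(4),np.percentile(P,[2,98],axis=0).round(4).tolist())
o=get_obs();print(o["time_s"],o["ee_pos"],o["eef_rot"],o["force"])
E
python3 -c "
import cv2;a=cv2.imread('pics/scene2.png')[120:320,180:420];cv2.imwrite('pics/s2z.png',cv2.resize(a,None,fx=3,fy=3))"
```

```text
time_s: 6.03
ee_pos: [0.5684, -0.189, 0.1621]
eef_rot: [-1.57, 0.0, -1.57]
force: [1.2, -0.5, -0.7]
grip_width: 0.012
time_s: 6.78
ee_pos: [0.5857, -0.0287, 0.1621]
eef_rot: [-1.309, -0.0, -1.571]
force: [0.3, 0.2, -1.5]
grip_width: 0.0119
scene [255 171  31  19 240] rect [566.3  -6.9 133.7  62.9  50.4] [ 0.5456 -0.0335  0.1249] [[0.5361, -0.0712, 0.1198], [0.5565, 0.0093, 0.1282]]
scene [242 196  46  26 251] rect [542.2  12.  229.4  62.6  76.7] [ 0.523  -0.0352  0.0644] [[0.5145, -0.0967, 0.0411], [0.5559, 0.0355, 0.0663]]
scene [293 290  39  29 381] rect [ 417.6 -276.2   83.3   22.    87.8] [ 0.417  -0.2794  0.0062] [[0.4067, -0.3166, 0.0029], [0.4276, -0.2364, 0.0082]]
top [187 186  32  13 375] rect [554.2 -49.7  31.   44.3   0.9] [ 0.5472 -0.0503  0.1231] [[0.5392, -0.0713, 0.1182], [0.5555, -0.0288, 0.1266]]
top [188 208  54  12 547] rect [ 5.11e+02 -5.58e+01  4.10e+01  8.15e+01  3.00e-01] [ 0.5234 -0.0577  0.0623] [[0.5155, -0.0961, 0.0585], [0.531, -0.0172, 0.0653]]
top [330 273  51  12 607] rect [ 418.  -276.    82.4   18.1   88.3] [ 0.418  -0.2758  0.0047] [[0.4084, -0.3153, 0.0012], [0.4275, -0.2364, 0.0078]]
6.8833 [ 0.58558494 -0.02902303  0.16193772] [-1.30916230e+00 -1.73984992e-04 -1.57137266e+00] [ 0.22095149 -0.25463894 -2.11735969]
```

View pics/s2z.png

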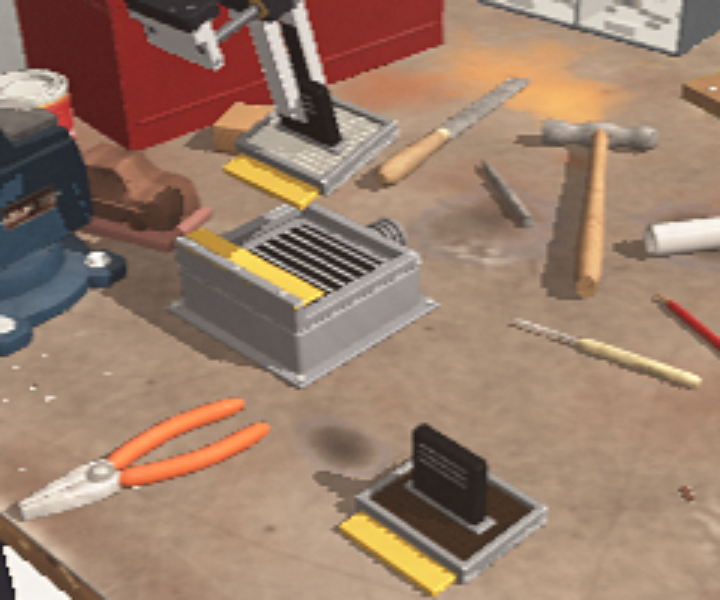

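The tongue hangs lowered at about (270,180) in the zoomed view, above and just beyond the lip, and depth agrees with the predicted pose within about 2 mm. I descend past the lip.

```bash
python3 -m jog '0 -1 -20 0 0 0 1; 0 -1 -40 0 0 0 1; 0 -1 -55 0 0 0 1; 0 -1 -65 0 0 0 1; 0 -1 -71 0 0 0 1; 0 -1 -71 0 0 0 1; 0 -1 -71 0 0 0 1' && python3 -m jog '-3 0 0 0 0 0 1; -6 0 0 0 0 0 1; -9 0 0 0 0 0 1; -12 0 0 0 0 0 1; -15 0 0 0 0 0 1; -15 0 0 0 0 0 1; -15 0 0 0 0 0 1'; python3 - <<'E'
from h import *
c=camera("scene"); cv2.imwrite("pics/s3z.png",cv2.resize(c["img"][120:320,180:420,::-1],None,fx=3,fy=3))
o=get_obs();print(o["time_s"],o["ee_pos"],o["eef_rot"],o["force"])
from scipy.spatial.transform import Rotation as R
T=R.from_euler('xyz',o["eef_rot"]).as_matrix()
# tool x=-y filter, y=-z, z=+x
p=o["ee_pos"]+T@np.array([0,.032,-.0575]); print("tongue in seat mm",(p-[.5705,-.0295,.04])*1000)
E
```

```text
time_s: 7.47
ee_pos: [0.5859, -0.0303, 0.0914]
eef_rot: [-1.309, -0.0, -1.572]
force: [0.3, 0.5, -0.4]
grip_width: 0.0115
time_s: 8.05
ee_pos: [0.5708, -0.0303, 0.0916]
eef_rot: [-1.309, -0.0, -1.572]
force: [-0.3, -0.3, -1.9]
grip_width: 0.0118
8.1 [ 0.57095965 -0.03028925  0.09152051] [-1.30858492e+00 -2.44940098e-04 -1.57167953e+00] [-0.24445502 -0.29589826 -0.92661005]
tongue in seat mm [-46.77999108  -0.75874976   5.70932005]
```

View pics/s3z.png

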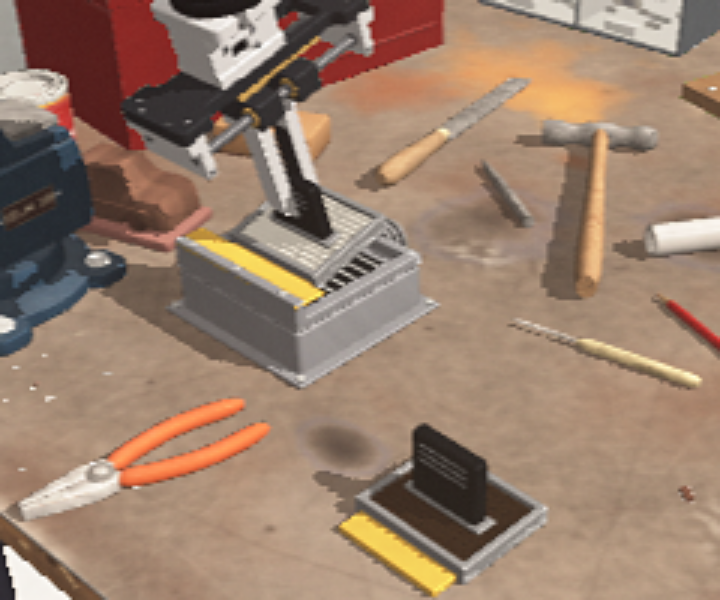

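The tongue is under the lip with the frame's far end still raised; frame corner at about (320,280) in the zoom. I settle it a little deeper, hold, then swing down about the tongue.

```bash
python3 -m jog '-3 0.5 -3 0 0 0 1; -3 0.5 -3 0 0 0 1; -3 0.5 -3 0 0 0 1; 0.6 0.5 -7.5 0 5 0 1; 2.3 0.5 -9.8 0 7.5 0 1; 4 0.5 -12.1 0 10 0 1; 5.6 0.5 -14.5 0 12.5 0 1; 7 0.5 -17 0 15 0 1; 7 0.5 -17 0 15 0 1; 7 0.5 -17 0 15 0 1'; python3 - <<'E'
from h import *
c=camera("scene"); cv2.imwrite("pics/s4z.png",cv2.resize(c["img"][120:320,180:420,::-1],None,fx=3,fy=3))
o=get_obs();print(o["time_s"],o["ee_pos"],o["eef_rot"],o["force"],o["moment"])
from scipy.spatial.transform import Rotation as R
T=R.from_euler('xyz',o["eef_rot"]).as_matrix()
p=o["ee_pos"]+T@np.array([0,.032,-.0575]); print("tongue in seat mm",(p-[.5705,-.0295,.04])*1000)
E
```

```text
time_s: 8.93
ee_pos: [0.5781, -0.0298, 0.0741]
eef_rot: [-1.57, -0.0, -1.571]
force: [-0.2, 0.7, -2.2]
grip_width: 0.0117
8.9833 [ 0.57784576 -0.02976643  0.07428864] [-1.56947074e+00 -3.94153670e-04 -1.57153572e+00] [-0.27941991  0.72709396 -2.68124532] [-0.04606221  0.07613198  0.02151444]
tongue in seat mm [-50.11176816  -0.23659299   2.21245425]
```

View pics/s4z.png

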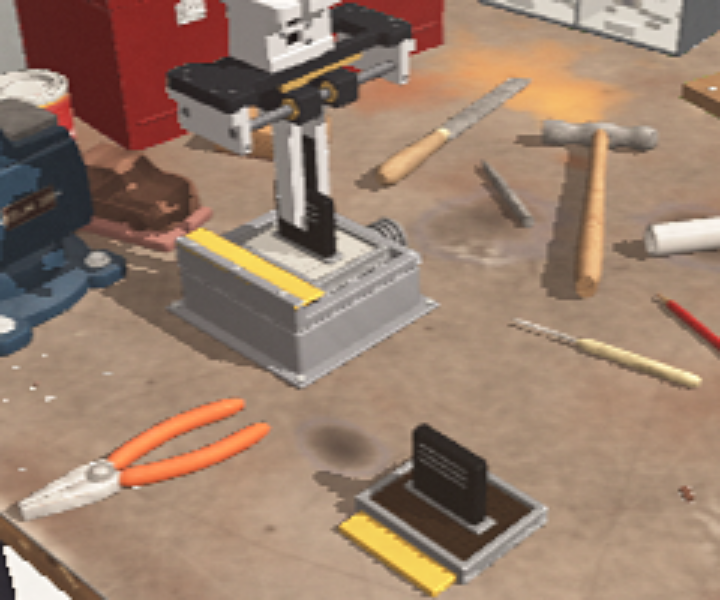

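It lies level inside the pocket, about 2 mm above the floor. I lower it gently until contact.

```bash
python3 -m jog '0 0 -0.7 0 0 0 1; 0 0 -1.4 0 0 0 1; 0 0 -2 0 0 0 1; 0 0 -2 0 0 0 1; 0 0 -2 0 0 0 1'
```

```text
time_s: 9.4
ee_pos: [0.5778, -0.0298, 0.0724]
eef_rot: [-1.569, -0.0, -1.572]
force: [-0.1, 0.5, -1.4]
grip_width: 0.0114
```

```bash
python3 -m jog '0 0 -0.7 0 0 0 1; 0 0 -1.4 0 0 0 1; 0 0 -1.4 0 0 0 1; 0 0 -1.4 0 0 0 1'
```

```text
time_s: 9.73
ee_pos: [0.578, -0.0298, 0.072]
eef_rot: [-1.568, -0.001, -1.572]
force: [-3.8, 0.9, 9.1]
grip_width: 0.0112
```

Contact with the floor (about 9 N upward). I release partway, staying clear of the lip, then withdraw upward.

```bash
python3 -m jog '0 0 0 0 0 0 0.8; 0 0 0 0 0 0 0.6; 0 0 0 0 0 0 0.6; 0 0 0 0 0 0 0.6; 0 0 0 0 0 0 0.6; 0 0 0 0 0 0 0.6; 0 0 0 0 0 0 0.6; 0 0 0 0 0 0 0.6' && python3 -m jog '0 0 8 0 0 0 0.6; 0 0 25 0 0 0 0.6; 0 0 50 0 0 0 0.6; 0 0 80 0 0 0 0.6; 0 0 110 0 0 0 0.6; 0 -30 130 0 0 0 0.6; 0 -65 140 0 0 0 0.6; 0 -100 150 0 0 0 0.6; 0 -135 150 0 0 0 0.6; 0 -150 150 0 0 0 0.6'; python3 - <<'E'
from h import *
for n in("scene","top"):
    c=camera(n); cv2.imwrite(f"pics/{n}5.png",c["img"][:,:,::-1]);W=cloud(c)
    if n=="scene": cv2.imwrite("pics/s5z.png",cv2.resize(c["img"][120:320,180:420,::-1],None,fx=3,fy=3))
    Q=W.reshape(-1,3);Q=Q[~np.isnan(Q).any(1)]
    B=Q[(Q[:,0]>.54)&(Q[:,0]<.62)&(abs(Q[:,1]+.03)<.05)]
    F=B[(B[:,2]>.09)&(B[:,2]<.11)]; print(n,"fin",len(F),rect(F) if len(F)>5 else 0,np.percentile(F[:,2],[50,98]) if len(F) else 0)
    S=B[(B[:,2]>.044)&(B[:,2]<.062)]
    A=np.c_[S[:,:2]-[.58,-.03],np.ones(len(S))]; k=np.linalg.lstsq(A,S[:,2],rcond=None)[0]; print("plane",len(S),k.round(4))
    k2,l,s,_=cv2.connectedComponentsWithStats(yellow(c).astype(np.uint8))
    for i in range(1,k2):
        if s[i,4]>150:
            P=W[l==i];P=P[~np.isnan(P).any(1)]; print(s[i],np.median(P,0).round(4))
o=get_obs();print(o["time_s"],o["ee_pos"],o["force"],o["grip_width"])
E
```

```text
time_s: 10.4
ee_pos: [0.5779, -0.0298, 0.072]
eef_rot: [-1.569, -0.0, -1.572]
force: [0.2, 0.1, 0.4]
grip_width: 0.0375
time_s: 11.23
ee_pos: [0.5776, -0.1834, 0.2231]
eef_rot: [-1.567, -0.002, -1.574]
force: [-0.4, -0.3, 0.2]
grip_width: 0.0377
scene fin 150 [576.2 -30.5  14.2  58.    0.7] [0.09892699 0.10341538]
plane 592 [0.0009 0.0144 0.0528]
[242 196  46  26 244] [ 0.5231 -0.034   0.0644]
[293 290  39  29 383] [ 0.4166 -0.2787  0.0062]
top fin 0 0 0
plane 0 [0. 0. 0.]
[330 273  51  12 606] [ 0.418  -0.2758  0.0046]
11.3333 [ 0.57754733 -0.18178126  0.22196101] [ 0.3293755   0.69405992 -0.42244698] 0.037898083954807316
```

View pics/s5z.png

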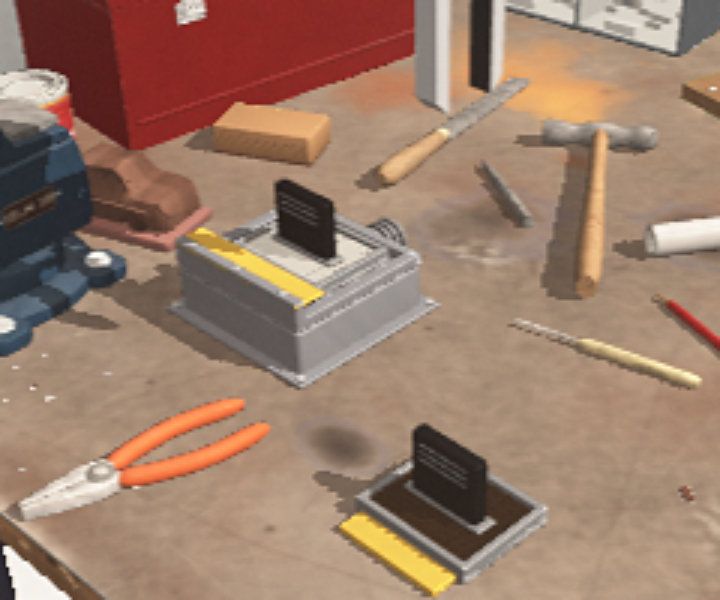

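View pics/top5.png

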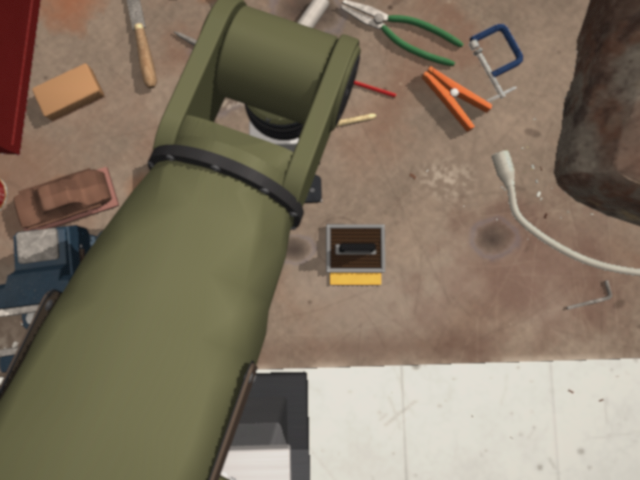

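The filter is flat in the pocket: the fin top is at 102–103 mm (seated value 102) and the measured tilt is below 1°. The arm is clear, and the clogged filter has not moved. Handing in.

```bash
python3 -m jog '0 0 0 0 0 0 0.6; 0 0 0 0 0 0 0.6' && python3 -c "
from station import hand_in;print(hand_in())"
```

```text
time_s: 11.5
ee_pos: [0.5776, -0.1807, 0.2219]
eef_rot: [-1.569, -0.0, -1.574]
force: [1.2, -0.3, 0.6]
grip_width: 0.0375
the job is handed in; nothing more can be done
None
```

I fitted the clean filter and handed the job in at 11.5 s; `hand_in` gave no verdict. I gripped it by the fin and hooked its tongue under the lip at a 15° tilt. I then swung it flat, pressed it down until it touched the floor at about 9 N, let go and backed the arm away.

- **Hooking:** the tongue was about 47–50 mm towards the lip from the pocket centre and 3–6 mm above the floor, still tilted. This comes from the arm's own pose, not a direct view of the tongue.
- **Seated:** the last scene picture puts the fin top at 102–103 mm above the bench, against 102 mm expected. The filter was tilted under 1° and turned about 0.7°. It was about 1 mm off centre sideways, with the tongue about 12–14 mm under the lip.
- **Clogged filter:** it did not move, within measurement noise.
- **Not confirmed:** in the final top picture the arm hid the extractor, so the seated pose rests on the scene camera alone.

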